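# Flip the stock tags on the ink board

### The arm

A 6-joint arm with a two-finger parallel gripper is mounted at the origin on the work surface. World frame = base frame: x ahead of the robot, y to its left, z up, the work surface at z = 0. Lengths are in mm, angles in degrees, forces in N, time in s.
With the tool pointing down it reaches from about 300 to 850 mm from the base axis. Payload 4.2 kg.
Tool frame: the origin (TCP) lies midway between the tips of the shut fingers; the grasp point (between the pads) lies 19 mm behind it (env.grip_point_offset is the distance from the TCP to the grasp point, in mm); z points along the fingers, x is the direction in which the jaws open and shut, and the axes are right-handed (so a half turn about z gives the same grasp; the last joint's range is limited). The gripper opens to 91 mm and grips with 3 to 60 N. Pads are 32 mm wide; open, the fingers measure 118 mm over their backs; the gripper's body (76 mm by 178 mm) begins 60 mm behind the grasp point.
Start: joints at [-65.26, 18.312, 89.639, -0, 72.044, -1.146], TCP at [251.042, -517.321, 213.976] pointing down, gripper open.
Joint ranges: [-177.97, 177.97], [-48.28, 115.42], [12.27, 149.76], [-77.06, 257.06], [2.81, 150.46], [-146.56, 146.56]. Speed limits (degrees/s): [147.25, 147.25, 180, 180, 180, 180].

### API

Orientations are given as [roll, pitch, yaw] about the fixed x, y, z axes, in that order (R = Rz(yaw) Ry(pitch) Rx(roll)).
In Python, from workcell import env gives the robot as it stands.
- The arm moves only by the shell command python3 -m pendant 'ROWS' [FORCE]. ROWS is JSON, a list of rows, each an object with "xyz": the shift along the tool's x, y, z in m, a list of three; "roll": the turn about the tool's z in degrees; "jaw": the closure, from 0 (fully open) to 1 (shut). A call has exactly 8 rows; each row is the pose to reach, as a shift and turn from the pose commanded when the call began, along the tool's axes at that moment; what a row does not reach only later rows make up. A row lasts 1/8 s, in which the tool goes at most 62.5 mm and 10.7 degrees, less where a joint would pass 70% of its speed; a pose out of reach is approached as far as the arm can. A call with a gripper value outside its range is refused whole. The fingers move at their own pace and stop on an object; FORCE is the grip in N (left out, the last holds). Time passes only in rows, so rows that repeat a pose let the fingers close, or fill a call up. It gives the time, the measured TCP pose, the force and the opening at its end, in the units of the state.
- env.state(): the state, without advancing time (a new reading comes with each control period).
- env.grab_frame(name): name is "scene" or "top" or "wrist"; returns (picture, depth): 420x560x3 uint8, blue, green, red; 420x560 float32, mm along the optical axis (not along the pixel's ray), 0 where there is no reading.
- env.camera_params(name): a dict with "camera_matrix" (3x3 intrinsics, pixels), "cam_to_world" (4x4, takes a point from camera to world coordinates); the wrist camera has in their place "hand_eye" (4x4, takes a point from camera to tool coordinates, whose origin is the TCP and whose axes are the tool frame's). Camera axes: x right, y up, looking along -z (the intrinsics and any distortion apply to the point x, -y, -z); pixel columns grow to the right and rows downward; lengths in mm; the calibration is good to about 2 mm. A picture is of the moment at which its call begins: read the wrist's pose just before it. camera_params takes no time and is no camera call.
- env.job_done(): hands the job in, once; it reports no verdict.
The state is a dict: "time_s": time; "qpos": joint angles; "qvel": joint speeds; "effort": joint torques, N m; "ee_pos": TCP position; "ee_rot": TCP orientation; "force": force on the tool from outside, world axes, zero at the start; "torque": the same for the moment, N m; "gripper_width": finger opening in mm.
Only numpy, scipy, OpenCV 4.12 (cv2) and the standard library are available. Lean on these libraries where they do the work, as an engineer would, in place of code of your own. Each camera call takes 0.05 s, during which the arm holds its last target. There are 200 camera calls.

### The job

Each tin on the ink stock board has a hinged tag in front of it. Push tags over with the fingertips where needed so that every full tin (closed by its lid) has its tag leaning towards the tin with the raised disc showing, and every empty tin (open, no lid) has its tag leaning the other way, away from the tin, plain face showing. Leave the tins and everything else where they stand.

Things in the scene. Friction and masses are not known exactly. Their poses are not given: they have to be found in the camera images.
- hinge0 (a point): Mid-hinge of tag 0, 62 mm above the table; x axis level to its bay's tin (centre 112-118 mm away), y along the hinge. Tag: smooth aluminium plate 3 mm thick, 44 mm wide, reaching 50 mm from the axis; raised disc (24 mm across, 3 mm high, 33 mm from the axis) on one face. Uprights 63 mm high, 62 mm apart over their outsides. Which tag stands at which bay varies
- tag0 (a joint): Angle of tag 0, rad. 0: leaning on its stop to the robot's side, 37 deg off vertical, free edge 30 mm out and 40 mm above the axis, plain face up; 0.65: upright; 1.3: on its stop the other way, towards the tin, disc up. Weighs 30 g; falls to the stop of the side it is left on. A light level push across the hinge some 20 mm above the axis turns it over
- hinge1 (a point): Mid-hinge of tag 1, 62 mm above the table; x axis level to its bay's tin (centre 112-118 mm away), y along the hinge. Tag: smooth aluminium plate 3 mm thick, 44 mm wide, reaching 50 mm from the axis; raised disc (24 mm across, 3 mm high, 33 mm from the axis) on one face. Uprights 63 mm high, 62 mm apart over their outsides. Which tag stands at which bay varies
- tag1 (a joint): Angle of tag 1, rad. 0: leaning on its stop to the robot's side, 37 deg off vertical, free edge 30 mm out and 40 mm above the axis, plain face up; 0.65: upright; 1.3: on its stop the other way, towards the tin, disc up. Weighs 30 g; falls to the stop of the side it is left on. A light level push across the hinge some 20 mm above the axis turns it over
- hinge2 (a point): Mid-hinge of tag 2, 62 mm above the table; x axis level to its bay's tin (centre 112-118 mm away), y along the hinge. Tag: smooth aluminium plate 3 mm thick, 44 mm wide, reaching 50 mm from the axis; raised disc (24 mm across, 3 mm high, 33 mm from the axis) on one face. Uprights 63 mm high, 62 mm apart over their outsides. Which tag stands at which bay varies
- tag2 (a joint): Angle of tag 2, rad. 0: leaning on its stop to the robot's side, 37 deg off vertical, free edge 30 mm out and 40 mm above the axis, plain face up; 0.65: upright; 1.3: on its stop the other way, towards the tin, disc up. Weighs 30 g; falls to the stop of the side it is left on. A light level push across the hinge some 20 mm above the axis turns it over
- hinge3 (a point): Mid-hinge of tag 3, 62 mm above the table; x axis level to its bay's tin (centre 112-118 mm away), y along the hinge. Tag: smooth aluminium plate 3 mm thick, 44 mm wide, reaching 50 mm from the axis; raised disc (24 mm across, 3 mm high, 33 mm from the axis) on one face. Uprights 63 mm high, 62 mm apart over their outsides. Which tag stands at which bay varies
- tag3 (a joint): Angle of tag 3, rad. 0: leaning on its stop to the robot's side, 37 deg off vertical, free edge 30 mm out and 40 mm above the axis, plain face up; 0.65: upright; 1.3: on its stop the other way, towards the tin, disc up. Weighs 30 g; falls to the stop of the side it is left on. A light level push across the hinge some 20 mm above the axis turns it over
- hinge4 (a point): Mid-hinge of tag 4, 62 mm above the table; x axis level to its bay's tin (centre 112-118 mm away), y along the hinge. Tag: smooth aluminium plate 3 mm thick, 44 mm wide, reaching 50 mm from the axis; raised disc (24 mm across, 3 mm high, 33 mm from the axis) on one face. Uprights 63 mm high, 62 mm apart over their outsides. Which tag stands at which bay varies
- tag4 (a joint): Angle of tag 4, rad. 0: leaning on its stop to the robot's side, 37 deg off vertical, free edge 30 mm out and 40 mm above the axis, plain face up; 0.65: upright; 1.3: on its stop the other way, towards the tin, disc up. Weighs 30 g; falls to the stop of the side it is left on. A light level push across the hinge some 20 mm above the axis turns it over
- full0_mid (a point): Centre (half-way up) of a full ink tin: copper-coloured, 62 mm across, 45 mm tall, closed by its lid; stands loose in one of the bays on the 12 mm thick board, its top 57 mm above the table
- full1_mid (a point): Centre (half-way up) of a full ink tin: copper-coloured, 62 mm across, 45 mm tall, closed by its lid; stands loose in one of the bays on the 12 mm thick board, its top 57 mm above the table
- full2_mid (a point): Centre (half-way up) of a full ink tin: copper-coloured, 62 mm across, 45 mm tall, closed by its lid; stands loose in one of the bays on the 12 mm thick board, its top 57 mm above the table
- empty0_mid (a point): Centre (half-way up) of an empty ink tin: same copper colour and size (62 mm across, 45 mm tall) but without a lid, open and hollow; stands loose in one of the bays, its top 57 mm above the table
- empty1_mid (a point): Centre (half-way up) of an empty ink tin: same copper colour and size (62 mm across, 45 mm tall) but without a lid, open and hollow; stands loose in one of the bays, its top 57 mm above the table
- board: Plywood stock board, 220 x 500 x 12 mm, fixed on the table, with a 30 mm high fence along its far edge; origin under its centre. x axis away from the robot, y along the rows: hinges at x = -60 mm, tins at x = +55 mm, bays at y = 0, +-78 and +-156 mm
- thinner_mid (a point): Small clear bottle, 38 mm across, 85 mm tall, on the board at the left end of the row of tins; point at its middle. Bystander
- papercup_mid (a point): Small paper cup, 44 mm across, 60 mm tall, on the board at the right end of the row of tins; point at its middle. Bystander
- knife_grip (a point): Ink spatula 200 mm long lying flat on the board along the lane between tags and tins, 14 mm high; point on its handle. Bystander
- bigtin_mid (a point): Large closed ink tin, 100 mm across and tall, on the table to the right of the board; point at its middle. Bystander
- wash_mid (a point): Green glass bottle, 64 mm across, 160 mm tall, on the table to the left of the board; point at its middle. Bystander
- cup2_mid (a point): Paper cup, 70 mm across, 80 mm tall, on the table to the right of the board; point at its middle. Bystander
- brush_grip (a point): Brush 200 mm long lying on the table to the left, near the robot; point on its handle. Bystander
Things that resemble listed ones, but are neither listed nor needed, are in the scene too. What is shaped like the part that bears full0_mid but green or yellow is not meant.

How it is judged:
By the outcome, as a careful person would: the job done as asked, in the order asked, and still so for the second after the job is handed in, with the robot touching nothing.
It also fails if it takes over 51 s, if anything falls off the work surface, if the arm or the gripper's body presses on something with over 40 N, if the wrist force passes 120 N, or if a joint passes its speed limit or range.

## Working session

There is one attempt and no reset: what is moved stays moved. The work goes in short steps, Python scripts to look and compute and a shell command to move; the robot and the scene stay as the last step left them, time stands still between calls to the robot, and variables do not carry over. Pictures are saved under pics/ and viewed, about 8 in all and at most 12, crops included, and the job is handed in when it is done.

```bash
mkdir -p pics
cat > h.py <<'E'
from workcell import env
import numpy as np, cv2
def grab(n,f):
    p,d=env.grab_frame(n); cv2.imwrite('pics/'+f+'.png',p); np.save('pics/'+f+'.npy',d); return p,d
def w(n,d,u,v,z=None):
    c=env.camera_params(n);K=np.array(c['camera_matrix']);T=np.array(c['cam_to_world'])
    r=np.linalg.inv(K)@[u,v,1]; r=np.array([r[0],-r[1],-r[2]])
    if z is None: return T[:3,:3]@(r*d[int(v),int(u)])+T[:3,3]
    R=T[:3,:3]@r; return T[:3,3]+R*(z-T[2,3])/R[2]
E
python3 - <<'E'
from h import *
for n in('top','scene'):
    grab(n,n+'0'); c=env.camera_params(n); print(n,c)
s=env.state(); print(s['ee_pos'],s['ee_rot'],s['time_s'],s['gripper_width'])
E
```

```text
top {'camera_matrix': array([[394.48112595,   0.        , 279.7682649 ],
       [  0.        , 394.48112595, 208.88086757],
       [  0.        ,   0.        ,   1.        ]]), 'cam_to_world': array([[-2.33115379e-02,  9.84273549e-01, -1.75106117e-01,
         3.35126196e+02],
       [-9.99522368e-01, -1.93919350e-02,  2.40621797e-02,
         4.23208262e+00],
       [ 2.02881205e-02,  1.75583407e-01,  9.84255485e-01,
         1.09393300e+03],
       [ 0.00000000e+00,  0.00000000e+00,  0.00000000e+00,
         1.00000000e+00]])}
scene {'camera_matrix': array([[453.04193176,   0.        , 281.26675075],
       [  0.        , 453.04193176, 209.63050152],
       [  0.        ,   0.        ,   1.        ]]), 'cam_to_world': array([[-7.10971643e-01, -4.15650976e-01,  5.67233275e-01,
         1.15275360e+03],
       [ 7.03165854e-01, -4.10127534e-01,  5.80821132e-01,
         6.47675149e+02],
       [-8.78088647e-03,  8.11806425e-01,  5.83860621e-01,
         7.57568890e+02],
       [ 0.00000000e+00,  0.00000000e+00,  0.00000000e+00,
         1.00000000e+00]])}
[ 250.85545491 -516.89047444  213.21187369] [-1.79998598e+02  9.12707451e-02 -6.41128996e+01] 0.1 91.28054128520748
```

View pics/top0.png

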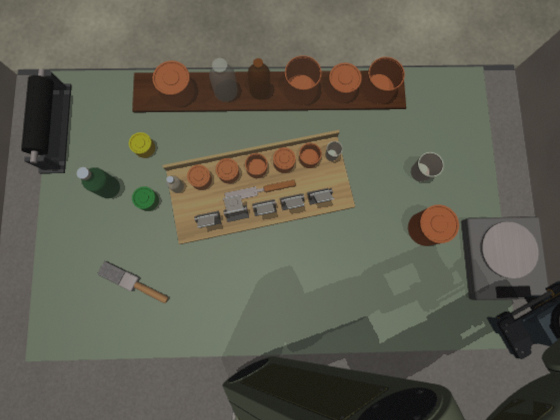

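View pics/scene0.png

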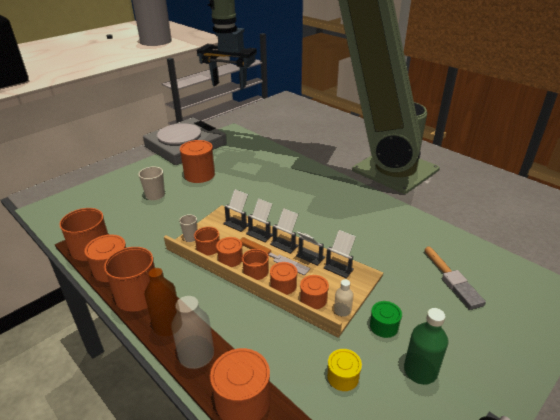

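Run:
```python
import cv2
a=cv2.imread('pics/top0.png')[130:245,160:360]; b=cv2.imread('pics/scene0.png')[180:320,160:390]
cv2.imwrite('pics/c1.png',cv2.resize(a,None,fx=4,fy=4,interpolation=2)); cv2.imwrite('pics/c2.png',cv2.resize(b,None,fx=3.4,fy=3.4,interpolation=2))
```

```text
(no output)
```

View pics/c1.png

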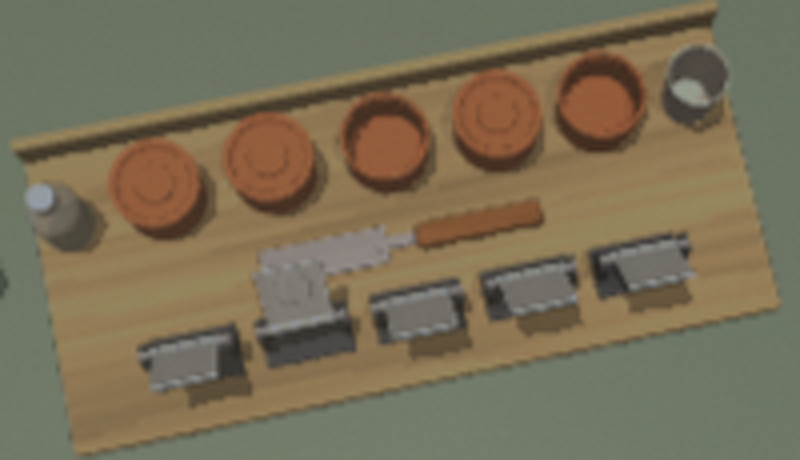

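View pics/c2.png

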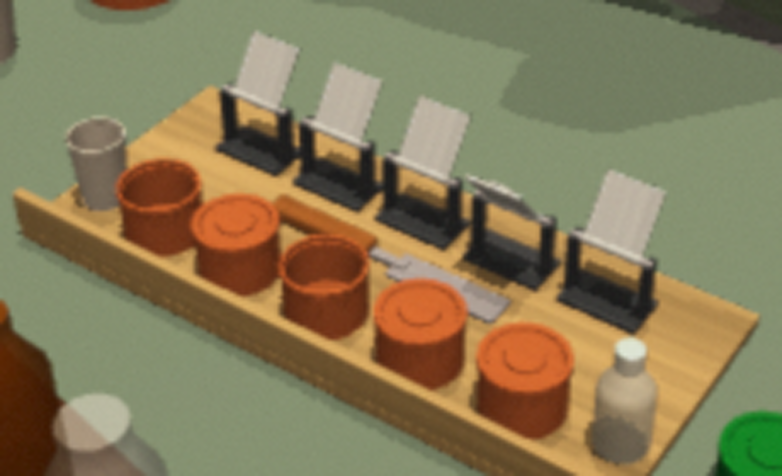

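Top crop, left to right: full (155,185), full (270,160), empty (385,140), full (497,118), empty (600,100). Only the second tag (295,290) leans to its tin with the disc up; the scene crop agrees. So tags at the far-left bay (hinge ≈(188,338)) and the 4th bay (≈(530,264)) must be turned. Next I measure.

Run:
```python
from h import *
dt=np.load('pics/top0.npy'); ds=np.load('pics/scene0.npy')
T=lambda u,v,z=None:w('top',dt,160+u/4,130+v/4,z)
S=lambda u,v,z=None:w('scene',ds,160+u/3.4,180+v/3.4,z)
np.set_printoptions(precision=1,suppress=True)
def ray(n,u,v):
    a=w(n,None,u,v,0);b=w(n,None,u,v,100);return a,(b-a)/100
def tri(t,s):
    a,p=ray('top',160+t[0]/4,130+t[1]/4);b,q=ray('scene',160+s[0]/3.4,180+s[1]/3.4)
    k=np.linalg.lstsq(np.c_[p,-q],b-a,rcond=None)[0];x=a+k[0]*p;y=b+k[1]*q;return (x+y)/2,np.linalg.norm(x-y)
for n,t,s in [('L2 left',(140,347),(655,265)),('L2 right',(236,328),(569,238)),('R1 left',(482,270),(375,153)),('R1 right',(577,258),(303,122)),
 ('R2 right',(688,236),(222,90)),('R2 left',(592,248),(291,113))]:
    print(n,*tri(t,s),T(*t,62),S(*s,62))
A,B=T(75,453,12),T(778,305,12); print('near corners',A,B,np.linalg.norm(A-B))
y=(A-B)/np.linalg.norm(A-B); x=np.cross(y,[0,0,1]); print('yaw',np.degrees(np.arctan2(x[1],x[0])))
M=(A+B)/2+110*x
for n,by in(('L2',156),('R1',-78)): print(n,'hinge from board',M-60*x+by*y)
for q in [(155,182),(270,157),(385,138),(497,115),(600,98)]:
    print('tin',T(*q,57),T(*q)[2])
s=env.state(); print(s['ee_pos'],s['ee_rot'])
```

```text
L2 left [499.7 205.2  64.3] 6.623720488482576 [502. 203.  62.] [495.4 206.3  62. ]
L2 right [512.7 142.4  57.9] 4.84056278680977 [513.5 140.   62. ] [515.  147.2  62. ]
R1 left [546.2 -20.1  63.1] 9.401531289274148 [549.6 -23.7  62. ] [542.9 -16.9  62. ]
R1 right [555.3 -86.1  61.5] 3.90168494460662 [556.5 -87.5  62. ] [554.8 -83.7  62. ]
R2 right [ 570.3 -162.7   60.4] 0.7455663867158318 [ 570.2 -162.7   62. ] [ 571.5 -160.5   62. ]
R2 left [560.  -95.2  68. ] 5.439742557877637 [563.2 -97.8  62. ] [553.6 -99.   62. ]
near corners [437.8 255.8  12. ] [ 531.  -231.7   12. ] 496.2954530100028
yaw 10.823821957578359
L2 hinge from board [504.2 174.6  12. ]
R1 hinge from board [548.1 -55.2  12. ]
tin [615.4 195.5  57. ] 57.987477450530605
tin [631.5 118.1  57. ] 54.65127124472565
tin [643.5  40.   57. ] 16.01537792437057
tin [658.5 -36.6  57. ] 56.701632143530105
tin [ 669.4 -107.6   57. ] 16.252291633726145
[ 250.9 -516.9  213.2] [-180.     0.1  -64.1]
```

Heights check: hinges triangulate to about 58–64 mm (R2's left end, 68, is an outlier), closed tins read 55–58 mm, open ones 16 mm inside, and hinge-to-tin is about 110–112 mm. Approach in front of the 4th bay with fingers shut, tool y against the push direction.

```bash
python3 -m pendant '[{"xyz":[-0.035,-0.045,0],"roll":5,"jaw":1},{"xyz":[-0.075,-0.095,0],"roll":10,"jaw":1},{"xyz":[-0.115,-0.148,0],"roll":15.4,"jaw":1},{"xyz":[-0.155,-0.2,0],"roll":15.4,"jaw":1},{"xyz":[-0.195,-0.25,0],"roll":15.4,"jaw":1},{"xyz":[-0.235,-0.302,0],"roll":15.4,"jaw":1},{"xyz":[-0.27,-0.348,0],"roll":15.4,"jaw":1},{"xyz":[-0.306,-0.394,0],"roll":15.4,"jaw":1}]' 10
```

```text
time_s: 1.1
ee_pos: [470.5, -72.0, 213.8]
ee_rot: [-180.0, -0.0, -79.5]
force: [1.6, -0.6, -0.6]
gripper_width: 14.4
```

```bash
python3 -m pendant '[{"xyz":[0,0,0.025],"roll":0,"jaw":1},{"xyz":[0,0,0.05],"roll":0,"jaw":1},{"xyz":[0,0,0.075],"roll":0,"jaw":1},{"xyz":[0,0,0.1],"roll":0,"jaw":1},{"xyz":[0,0,0.12],"roll":0,"jaw":1},{"xyz":[0,0,0.128],"roll":0,"jaw":1},{"xyz":[0,0,0.128],"roll":0,"jaw":1},{"xyz":[0,0,0.128],"roll":0,"jaw":1}]'
python3 - <<'E'
from h import *
import cv2
p,d=grab('scene','s1'); cv2.imwrite('pics/s1c.png',cv2.resize(p[100:320,160:390],None,fx=2.6,fy=2.6,interpolation=2))
E
```

```text
time_s: 2.1
ee_pos: [470.6, -74.1, 86.7]
ee_rot: [-179.9, -0.0, -79.5]
force: [-0.7, 0.0, 0.1]
gripper_width: 0.3
```

View pics/s1c.png

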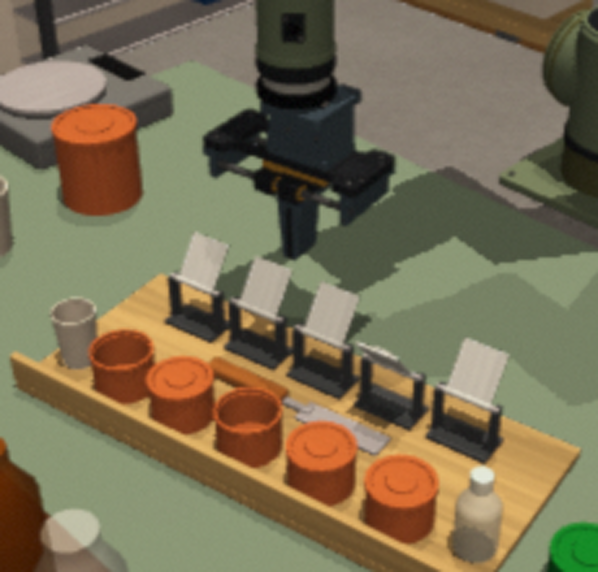

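The finger, at (297,250) in the crop, stands in front of the 4th bay's tag at (262,290), clear of everything. Push.

```bash
python3 -m pendant '[{"xyz":[-0.005,-0.015,0],"roll":0,"jaw":1},{"xyz":[-0.005,-0.028,0],"roll":0,"jaw":1},{"xyz":[-0.005,-0.04,0],"roll":0,"jaw":1},{"xyz":[-0.005,-0.05,0],"roll":0,"jaw":1},{"xyz":[-0.005,-0.06,0],"roll":0,"jaw":1},{"xyz":[-0.005,-0.068,0],"roll":0,"jaw":1},{"xyz":[-0.005,-0.075,0],"roll":0,"jaw":1},{"xyz":[-0.005,-0.08,0],"roll":0,"jaw":1}]'; python3 -m pendant '[{"xyz":[0,0,0],"roll":0,"jaw":1},{"xyz":[0,0.015,0],"roll":0,"jaw":1},{"xyz":[0,0.04,0],"roll":0,"jaw":1},{"xyz":[0,0.065,0],"roll":0,"jaw":1},{"xyz":[0,0.08,0],"roll":0,"jaw":1},{"xyz":[0,0.08,-0.03],"roll":0,"jaw":1},{"xyz":[0,0.08,-0.06],"roll":0,"jaw":1},{"xyz":[0,0.08,-0.09],"roll":0,"jaw":1}]'
python3 - <<'E'
from h import *
import cv2
s=env.state();print(s['ee_pos'],s['ee_rot'])
p,d=grab('scene','s2'); cv2.imwrite('pics/s2c.png',cv2.resize(p[100:320,160:390],None,fx=2.6,fy=2.6,interpolation=2))
E
```

```text
time_s: 3.15
ee_pos: [544.2, -55.0, 85.4]
ee_rot: [179.5, 0.0, -79.5]
force: [-12.6, -4.4, 7.3]
gripper_width: 0.4
time_s: 4.15
ee_pos: [469.2, -69.1, 177.1]
ee_rot: [-179.9, -0.0, -79.5]
force: [0.6, 0.4, 0.2]
gripper_width: 0.8
[469.24095504 -69.07516574 177.08331317] [-1.79922568e+02 -1.72573056e-02 -7.95250961e+01]
```

View pics/s2c.png

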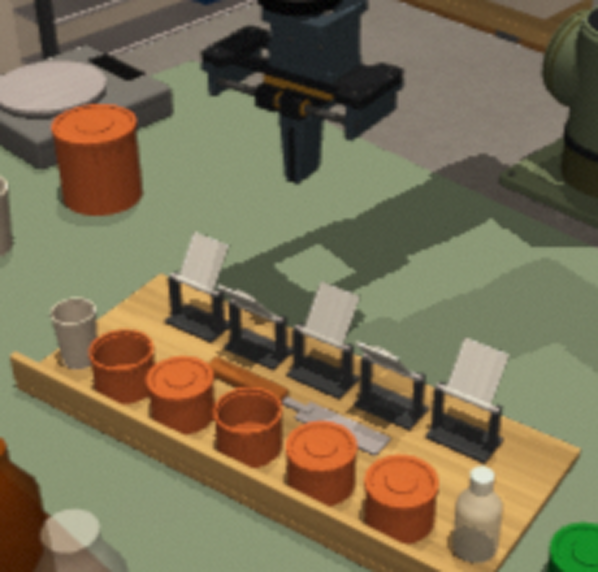

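The 4th tag (258,300) now leans to its tin. On to the far-left bay.

```bash
python3 -m pendant '[{"xyz":[-0.02,0,0],"roll":0,"jaw":1},{"xyz":[-0.06,0,0],"roll":0,"jaw":1},{"xyz":[-0.1,0,0],"roll":0,"jaw":1},{"xyz":[-0.14,0.001,0],"roll":0,"jaw":1},{"xyz":[-0.18,0.001,0],"roll":0,"jaw":1},{"xyz":[-0.215,0.002,0],"roll":0,"jaw":1},{"xyz":[-0.232,0.002,0],"roll":0,"jaw":1},{"xyz":[-0.232,0.002,0],"roll":0,"jaw":1}]'; python3 -m pendant '[{"xyz":[0,0,0.02],"roll":0,"jaw":1},{"xyz":[0,0,0.04],"roll":0,"jaw":1},{"xyz":[0,0,0.06],"roll":0,"jaw":1},{"xyz":[0,0,0.08],"roll":0,"jaw":1},{"xyz":[0,0,0.09],"roll":0,"jaw":1},{"xyz":[0,0,0.09],"roll":0,"jaw":1},{"xyz":[0,0,0.09],"roll":0,"jaw":1},{"xyz":[0,0,0.09],"roll":0,"jaw":1}]'
```

```text
time_s: 5.2
ee_pos: [424.9, 159.1, 175.8]
ee_rot: [-180.0, -0.0, -79.4]
force: [0.0, 0.1, 0.7]
gripper_width: 0.7
time_s: 6.2
ee_pos: [425.4, 158.8, 86.6]
ee_rot: [-179.9, 0.0, -79.5]
force: [-0.1, 0.3, -0.2]
gripper_width: 0.4
```

```bash
python3 -m pendant '[{"xyz":[0,-0.015,0],"roll":0,"jaw":1},{"xyz":[0,-0.028,0],"roll":0,"jaw":1},{"xyz":[0,-0.04,0],"roll":0,"jaw":1},{"xyz":[0,-0.05,0],"roll":0,"jaw":1},{"xyz":[0,-0.06,0],"roll":0,"jaw":1},{"xyz":[0,-0.068,0],"roll":0,"jaw":1},{"xyz":[0,-0.074,0],"roll":0,"jaw":1},{"xyz":[0,-0.076,0],"roll":0,"jaw":1}]'; python3 -m pendant '[{"xyz":[0,0,0],"roll":0,"jaw":1},{"xyz":[0,0.015,0],"roll":0,"jaw":1},{"xyz":[0,0.04,0],"roll":0,"jaw":1},{"xyz":[0,0.065,0],"roll":0,"jaw":1},{"xyz":[0,0.08,0],"roll":0,"jaw":1},{"xyz":[0,0.09,-0.03],"roll":0,"jaw":1},{"xyz":[0,0.1,-0.06],"roll":0,"jaw":1},{"xyz":[0,0.11,-0.1],"roll":0,"jaw":1}]'
python3 - <<'E'
from h import *
import cv2
p,d=grab('scene','s3'); cv2.imwrite('pics/s3c.png',cv2.resize(p[100:320,160:390],None,fx=2.6,fy=2.6,interpolation=2))
p,d=grab('top','t3'); cv2.imwrite('pics/t3c.png',cv2.resize(p[130:245,160:360],None,fx=4,fy=4,interpolation=2))
E
```

```text
time_s: 7.2
ee_pos: [499.1, 172.4, 85.7]
ee_rot: [179.9, -0.0, -79.5]
force: [-2.3, 0.2, 1.0]
gripper_width: 0.4
time_s: 8.2
ee_pos: [390.4, 152.3, 186.5]
ee_rot: [180.0, -0.0, -79.5]
force: [-0.6, -0.1, -0.2]
gripper_width: 0.6
```

View pics/s3c.png

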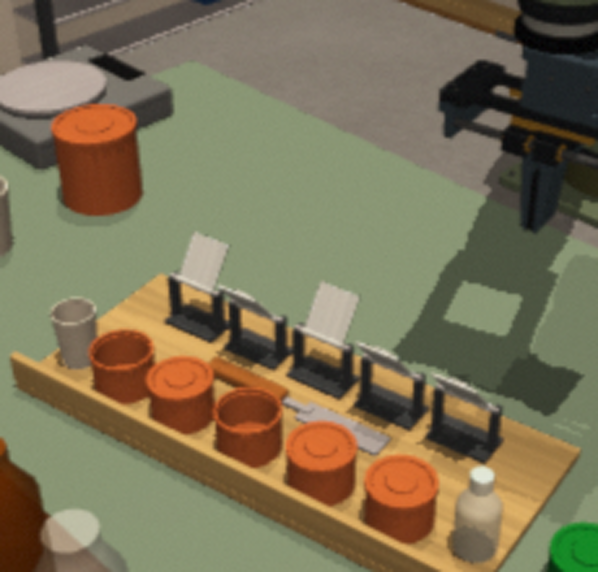

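View pics/t3c.png

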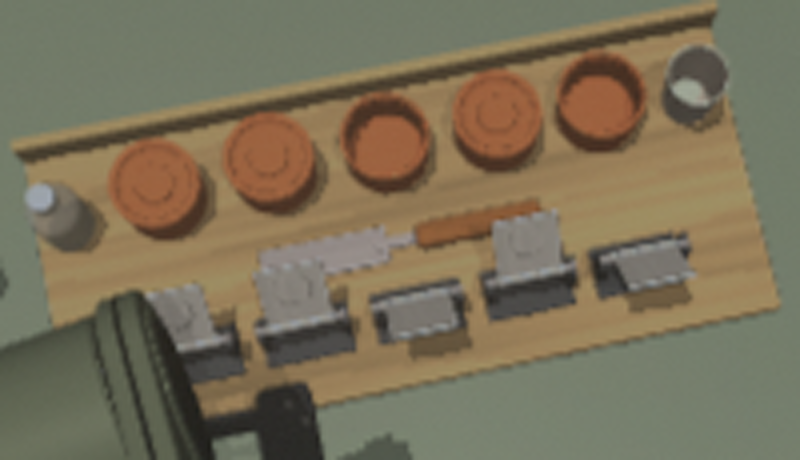

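The discs show at bays 1, 2 and 4 ((180,315), (295,290), (527,240) in the top crop). The plain faces show at the empty tins' bays 3 and 5. The tins, bottle, cup and spatula haven't moved, and the arm is clear.

```bash
python3 -c "
from workcell import env
s=env.state();print(s['time_s'],s['force']);print(env.job_done())"
```

```text
8.3 [ 0.01165271  1.30161852 -0.21157387]
the job is handed in; nothing more can be done
None
```

All five tags now match their tins, and the job was handed in at 8.3 s. I pushed two tags over towards their full tins with the shut fingertips: bay 1 (counting from the left) and bay 4. The other three already stood right.

- **Tags:** the last two pictures show the disc up at bays 1, 2 and 4, which hold the full tins. They show the plain face at bays 3 and 5, the empty ones. The arm hid part of tag 1 in the top view, but the scene view shows it fully over.
- **Everything else:** the tins, spatula, small bottle and small cup on the board look unmoved. The loose things on the table were only partly in the last pictures, and the arm never came near them. The gripper was clear of everything at hand-in.
- **Forces:** the bay 4 push pressed the tag on its stop with about 15 N at the end of the stroke, so I made the bay 1 push 4 mm shorter and it ended at about 2.5 N.
- **Measurements:** the two camera views of the hinges disagreed by up to about 9 mm. One hinge end at bay 5, which I did not touch, came out at 68 mm instead of 62 mm. The hinge-to-tin distance came out at 110–112 mm against the stated 112–118 mm. Both pushes still worked first time.

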